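# Loosen the sample slide's knurled ring and push the vial to the photometer

### The job

The sample slide is locked by the big black knurled ring: loosen the ring by two full turns (anticlockwise seen from above), rolling a fingertip along its rim and counting the turns, and do not push the slide before that. Then push the orange vial holder along its rails until it stops fully home in front of the white photometer head, with the blue-capped vial still standing in it. Nothing is to be gripped or lifted, the other things on the bench stay where they are, and you finish clear of everything.

Things in the scene. Friction and masses are not known exactly. Their poses are not given: they have to be found in the camera images.
- ring_center (a point): Centre of the black knurled ring at rest, mid-rim, 67 mm above the table. Ring: vertical axis, 96 mm in diameter over 40 upright knurls 1.5 mm proud, rim 55 to 79 mm above the table. Pushed sideways it gives 0.8 mm per N, up to 6 mm, and springs back. Site axes: y horizontal, along the bed to the vial holder; x towards the photometer; z up.
- ring (a joint): Turn of the ring in rad: 0 is tight (0 to 0.25 at the start), grows anticlockwise seen from above (loosening); a full turn is 6.28. It takes 0.08 N m (1.7 N along the rim), stays where left, and may be turned by strokes or round and round. A yellow radial stripe on its top turns with it; a fixed red line on the stud shows where the stripe points at 0.
- stage: Grey bed of the slide, fixed; origin on the ring's axis at table height, axes as ring_center. 110 mm wide, from y = -55 to 315 mm; bed and two aluminium rails reach 32 mm above the table. A 26 mm stud stands above the ring to 90 mm. Nothing else within 95 mm of the ring axis is taller than 32 mm. Photometer: white box, x 55 to 130, y 115 to 185 mm, 70 mm high.
- push_face (a point): Middle of the outer end face of the orange vial holder, the face to push. It is upright, 56 mm wide along x, from 31 to 71 mm above the table (this point 50.5 mm). The point's y axis points out of the face, away from the ring; the holder slides towards -y. The bed goes on 70 mm beyond the face; the space above it is free.
- holder (a point): Axis of the orange vial holder, a block 56 by 50 mm (x, y), 31 to 71 mm above the table, at 50.5 mm height, 25 mm from push_face; axes as ring_center. It is 220 mm from the ring's axis at the start and 150 mm when home beside the white photometer.
- carriage (a joint): Travel of the vial holder along its rails in m: 0 at the start, 0.07 at the end stop (home, in front of the photometer). It slides towards the ring with 2.5 N of friction and stays where left. The ring does not physically jam it: moving it before the ring is loosened is a fault.
- sample_center (a point): Centre (half-way up) of the sample vial in the holder: amber glass, blue cap, 26 mm in diameter, 58 mm high, standing loosely in the holder's socket with its top 95 mm above the table.
- spare_center (a point): Centre of a spare amber vial with a red cap (26 mm in diameter, 58 mm high) standing on the table on the robot's side of the slide; leave it.
- cap: Loose blue cap, 34 mm in diameter, 12 mm high, on the table by the ring; origin under its centre; leave it.
- pen: White marker pen with a blue end, 130 mm long, 14 mm thick, lying on the table on the robot's side of the ring; origin under its middle, x along the pen; leave it.
- dish: Closed clear dish, 60 mm in diameter, 14 mm high; origin under its centre; leave it.
- bottle: Bottle with a blue cap, 64 mm in diameter, 140 mm high; origin under its centre; leave it.
- beaker: White beaker, 56 mm in diameter, 65 mm high; origin under its centre; leave it.

How it is judged:
By the outcome, as a careful person would: the job done as asked, in the order asked, and still so for the second after the job is handed in, with the robot touching nothing.
It also fails if it takes over 67 s, if anything falls off the work surface, if the arm or the gripper's body presses on something with over 40 N, if the wrist force passes 120 N, or if a joint passes its speed limit or range.

### The arm

A 6-joint arm with a two-finger parallel gripper is mounted at the origin on the work surface. World frame = base frame: x ahead of the robot, y to its left, z up, the work surface at z = 0. Lengths are in m, angles in rad, forces in N, time in s.
With the tool pointing down it reaches from about 0.35 to 0.975 m from the base axis. Payload 7.1 kg.
Tool frame: the origin (TCP) lies on the centre line of the jaws, within the pads' length; the fingertips stand 14 mm ahead of it and the grasp point (between the pads) lies 5 mm behind it; z points along the fingers, y is the direction in which the jaws open and shut (so a half turn about z gives the same grasp; the last joint's range is limited). The gripper opens to 88 mm and grips with 3 to 60 N. Pads are 20 mm wide; open, the fingers measure 115 mm over their backs; the gripper's body (75 mm by 178 mm) begins 61 mm behind the grasp point.
Start: joints at [-1.257, 0.423, 1.63, -0, 1.089, -0.019], TCP at [0.204, -0.591, 0.237] pointing down, gripper open.
Joint ranges: [-3, 3], [-0.9, 2.11], [0.09, 2.58], [-1.31, 4.45], [0.11, 2.69], [-2.54, 2.54]. Speed limits (rad/s): [2.39, 2.39, 3.01, 3.14, 3.14, 3.14].

### API

Orientations are given as a unit quaternion [x, y, z, w].
In Python, from bench import manip, camera, trace, mark_of gives the robot as it stands. The module is installed in compiled form; this text tells all that it offers.
- The arm moves only by the shell command python3 -m crank 'ROWS' [FORCE]. ROWS is a JSON object of lists of equal length, an entry for each row: "twist": the turn, a rotation vector about the tool's x, y, z in rad, a list of three; "dp": the shift along the tool's x, y, z in cm, a list of three; "claw": the closure, from 0 (fully open) to 1 (shut). A call has 1 to 10 rows; each row shifts and turns the commanded pose from where the row before left it, along the tool's axes as they then stand; what a row does not reach is not made up. A row lasts 1/12 s, in which the tool goes at most 41.7 mm and 7.16 degrees, less where a joint would pass 70% of its speed; a pose out of reach is approached as far as the arm can. A call with a gripper value outside its range is refused whole. The fingers move at their own pace and stop on an object; FORCE is the grip in N (left out, the last holds). Time passes only in rows, so rows that do not move let the fingers close. It gives the time, the measured TCP pose, the force and the opening at its end, in the units of the state.
- manip.state(): the state, without advancing time (a new reading comes with each control period).
- camera(name): name is "side" or "top" or "wrist"; returns a dict with "color" (400x640x3 uint8, blue, green, red), "K" (3x3 intrinsics, pixels), "pose" (4x4, takes a point from camera to world coordinates); the wrist camera has in their place "hand_eye" (4x4, takes a point from camera to tool coordinates, whose origin is the TCP and whose axes are the flange's). Camera axes: x right, y up, looking along -z (the intrinsics and any distortion apply to the point x, -y, -z); pixel columns grow to the right and rows downward; lengths in m; the calibration is good to about 2 mm. A picture is of the moment at which its call begins: read the wrist's pose just before it. There is no depth.
- manip.hand_in(): hands the job in, once; it reports no verdict.
Trained networks look in the newest picture that a camera, given by its name, has taken for a name from the list of things; names that differ only in an ending like _2 or _b are one class to them, and where a whole thing is asked for, a point or a joint stands for the part that bears it (a point fixed in the world has none). Each returns a list of dicts, best first, with "p" (0 to 1); they miss things now and then, are a little off and sometimes report something else, mostly with a low value. They report only what shows in the picture. A call takes as long as a camera call.
- trace(label, camera): "region" (400x640 bool, what is visible of it).
- mark_of(label, camera): "point" ([x, y, z] in m, in world coordinates, good to about 4 mm: a listed point, or the origin of a listed thing).
The state is a dict: "t": time; "joints": joint angles; "joint_vel": joint speeds; "joint_efforts": joint torques, N m; "ee_pos": TCP position; "tool_rot": TCP orientation; "ft_force": force on the tool from outside, world axes, zero at the start; "moment": the same for the moment, N m; "width": opening from 0.0 (shut) to 1.0 (fully open).
Only numpy, scipy, OpenCV 4.12 (cv2) and the standard library are available. Lean on these libraries where they do the work, as an engineer would, in place of code of your own. Each camera call takes 0.05 s, during which the arm holds its last target.

## Working session

There is one attempt and no reset: what is moved stays moved. The work goes in short steps, Python scripts to look and compute and a shell command to move; the robot and the scene stay as the last step left them, time stands still between calls to the robot, and variables do not carry over. Pictures are saved under pics/ and viewed, and the job is handed in when it is done.

```bash
mkdir -p pics; ls
python3 - <<'E'
from bench import manip,camera,trace,mark_of
import cv2
s=manip.state();print(s)
for n in ["top","side"]:
    c=camera(n);cv2.imwrite(f"pics/{n}0.png",c["color"]);print(n,c["pose"].round(3).tolist(),c["K"].tolist(),[k for k in c])
    for l in ["ring_center","stage","push_face","holder","sample_center","spare_center","cap","pen","dish","bottle","beaker"]:
        print(l,[(m["point"] if isinstance(m["point"],list) else m["point"].round(4).tolist(),round(m["p"],2)) for m in mark_of(l,n)[:2]])
print(manip.state()["t"])
E
```

```text
pics
{'t': 0.0, 'joints': array([-1.25699303e+00,  4.23820922e-01,  1.63065868e+00,  1.71632954e-05,
        1.08859580e+00, -1.90316378e-02]), 'joint_vel': array([ 0.00117166, -0.00026844, -0.00024524,  0.00102266,  0.00056498,
        0.00060099]), 'joint_efforts': array([ 5.88735111e-05, -5.44626224e+01, -2.73658812e+01,  6.44768123e-02,
        2.27706676e-02, -1.14117552e-04]), 'ee_pos': array([ 0.20405264, -0.59020492,  0.23592642]), 'tool_rot': array([ 9.86184931e-01,  1.65646405e-01, -1.01354763e-04, -7.34450357e-04]), 'ft_force': array([-0.38363006, -0.28861014,  0.01666019]), 'moment': array([-0.00028342,  0.01004114, -0.03346718]), 'width': 0.9978914131288615}
top [[0.003, 0.999, -0.048, 0.464], [-1.0, 0.003, -0.009, -0.037], [-0.009, 0.048, 0.999, 1.803], [0.0, 0.0, 0.0, 1.0]] [[502.5333062212154, 0.0, 325.3329490037182], [0.0, 502.5333062212154, 203.02000351701622], [0.0, 0.0, 1.0]] ['color', 'K', 'pose']
ring_center [([0.5141, -0.1995, 0.0677], 0.92)]
stage [([0.5085, -0.1969, 0.0031], 0.88), ([0.4506, 0.3761, 0.0001], 0.33)]
push_face [([0.5881, 0.0397, 0.0487], 0.71)]
[... 476 characters left out ...]
4], [0.007, 0.664, 0.748, 0.923], [0.0, 0.0, 0.0, 1.0]] [[411.399222700856, 0.0, 319.15906459066196], [0.0, 411.399222700856, 194.8337487248141], [0.0, 0.0, 1.0]] ['color', 'K', 'pose']
ring_center [([0.5107, -0.1941, 0.0698], 0.74)]
stage [([0.5133, -0.1974, -0.0], 0.85)]
push_face [([0.5911, 0.0368, 0.0522], 0.9)]
holder [([0.5811, 0.0108, 0.0464], 0.61)]
sample_center [([0.5806, 0.0149, 0.0649], 0.43)]
spare_center [([0.4513, 0.0115, 0.0326], 0.47)]
cap []
pen [([0.388, -0.1941, -0.001], 0.82), ([0.5912, 0.0331, 0.0507], 0.16)]
dish [([0.641, -0.2222, -0.0009], 0.59), ([0.448, 0.3802, 0.0011], 0.55)]
bottle [([0.6744, 0.4142, -0.0026], 0.79)]
beaker [([0.5271, -0.4212, 0.0006], 0.93)]
1.2
```

View pics/top0.png

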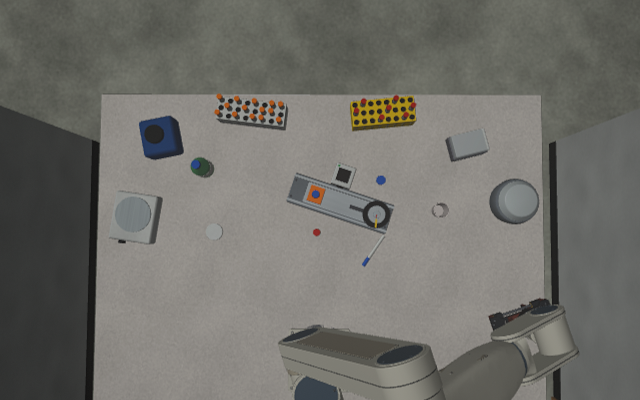

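View pics/side0.png

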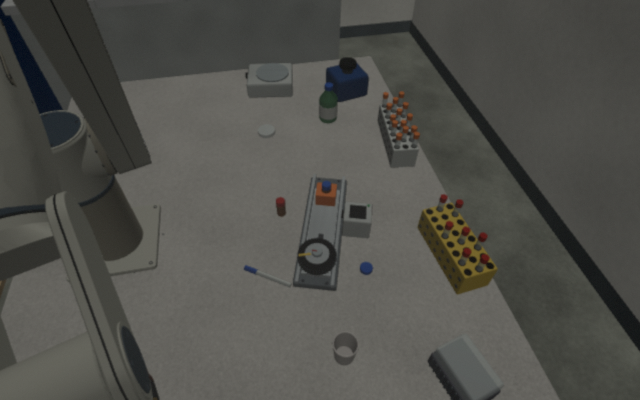

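The top picture shows the ring at about (376,213), with the stripe pointing down towards the robot. The orange holder is at (316,194) and the photometer at (344,175). In the side picture the ring is at (317,256) and the holder at (326,192). Both cameras agree, and the measured distances are 0.220 m to the holder and 0.245–0.248 m to the push face. Next I'll set up a bed frame and align the tool with it.

```bash
cat > h.py <<'E'
import numpy as np
from scipy.spatial.transform import Rotation as R
from bench import manip,camera,trace,mark_of
C=np.array([0.5117,-0.1970]); A=np.radians(71.85)
ey=np.array([np.cos(A),np.sin(A)]); ex=np.array([ey[1],-ey[0]])
def bed(p): d=np.asarray(p)[:2]-C; return np.array([d@ex,d@ey])
def show():
    s=manip.state(); r=R.from_quat(s["tool_rot"])
    T=np.c_[np.r_[ex,0],np.r_[-ey,0],[0,0,-1]]
    rv=(r.inv()*R.from_matrix(T)).as_rotvec()
    f=s["ft_force"]
    print("t",round(s["t"],2),"bedXYZ mm",(bed(s["ee_pos"])*1e3).round(1),round(s["ee_pos"][2]*1e3,1),"rot to go",rv.round(3),
      "F bed",(f[:2]@ex).round(2),(f[:2]@ey).round(2),f[2].round(2),"w",round(s["width"],2),"q",s["joints"].round(2))
E
python3 -c "
from h import *
show()"
```

```text
t 1.2 bedXYZ mm [-169.6 -469.9] 236.7 rot to go [0.   0.   0.65] F bed -0.43 -0.12 -0.47 w 1.0 q [-1.26  0.42  1.63 -0.    1.09 -0.02]
```

```bash
python3 -m crank '{"twist":[[0,0,0.108],[0,0,0.108],[0,0,0.108],[0,0,0.108],[0,0,0.109],[0,0,0.109],[0,0,0],[0,0,0],[0,0,0],[0,0,0]],"dp":[[0,0,0],[0,0,0],[0,0,0],[0,0,0],[0,0,0],[0,0,0],[1.5,-3.5,0],[1.5,-3.5,0],[1.5,-3.5,0],[1.5,-3.5,0]],"claw":[1,1,1,1,1,1,1,1,1,1]}' 10
python3 -c "
from h import *
show()"
```

```text
t: 2.03
ee_pos: [0.3055, -0.4752, 0.2367]
tool_rot: [0.987, -0.158, 0.0, 0.0]
ft_force: [0.8, 0.3, -0.0]
width: 0.281
t 2.03 bedXYZ mm [-109.3 -328.6] 236.7 rot to go [-0.    -0.    -0.001] F bed 0.67 0.54 -0.01 w 0.28 q [-1.02  0.34  1.76  0.    1.04  0.87]
```

```bash
python3 -m crank '{"twist":[[0,0,0],[0,0,0],[0,0,0],[0,0,0],[0,0,0],[0,0,0],[0,0,0],[0,0,0]],"dp":[[1.5,-3.5,0],[1.5,-3.5,0],[1.5,-3.5,0],[1.5,-3.5,0],[1.5,-3.5,0],[1.5,-3.5,0],[0.5,-1,0],[0,0,0]],"claw":[1,1,1,1,1,1,1,1]}'
python3 - <<'E'
from h import *
import cv2
show()
cv2.imwrite("pics/w1.png",camera("wrist")["color"]);cv2.imwrite("pics/t1.png",camera("top")["color"])
for l in ["ring_center","push_face","holder"]:
    for n in ["wrist","top"]:
        print(l,n,[(np.round(m["point"],4),round(m["p"],2)) for m in mark_of(l,n)[:1]])
E
```

```text
t: 2.7
ee_pos: [0.4655, -0.2951, 0.2368]
tool_rot: [0.988, -0.156, 0.0, -0.0]
ft_force: [-0.5, 0.3, 0.7]
width: 0.009
t 2.7 bedXYZ mm [ -13.4 -107.6] 236.8 rot to go [-0.    -0.001  0.003] F bed -0.53 0.15 0.73 w 0.01 q [-0.59  0.32  1.79  0.    1.03  1.3 ]
ring_center wrist [(array([ 0.5099, -0.1963,  0.066 ]), 0.61)]
ring_center top [(array([ 0.5141, -0.1967,  0.0655]), 0.69)]
push_face wrist [(array([0.5864, 0.035 , 0.0525]), 0.88)]
push_face top [(array([0.5871, 0.0378, 0.0493]), 0.56)]
holder wrist [(array([0.5798, 0.0106, 0.0498]), 0.83)]
holder top [(array([0.5803, 0.0148, 0.0514]), 0.82)]
```

View pics/w1.png

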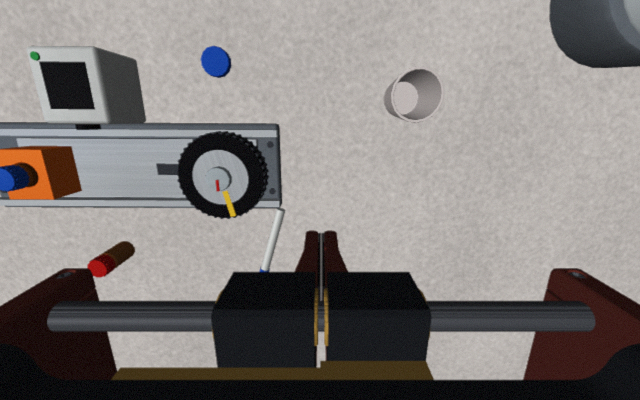

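View pics/t1.png

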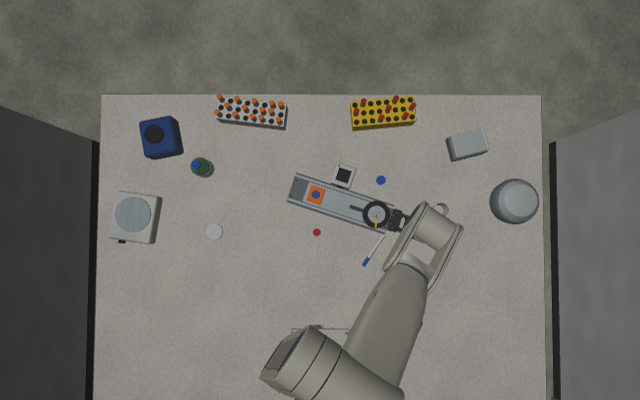

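The wrist picture shows the ring at about (223,175). The yellow stripe runs from about (222,190) to (232,215) and the red line points down, so the ring is slightly anticlockwise of tight. The bed runs along the image, so the tool is aligned with it, and the fingertips are at (320,235). Now I'll descend beside the ring's outer end.

```bash
cat >> h.py <<'E'
import cv2
def stripe(fn=None,z=0.0795):
    s=manip.state(); c=camera("wrist"); im=c["color"]
    if fn: cv2.imwrite(fn,im)
    T=np.eye(4);T[:3,:3]=R.from_quat(s["tool_rot"]).as_matrix();T[:3,3]=s["ee_pos"]
    P=T@c["hand_eye"]; K=c["K"]
    hsv=cv2.cvtColor(im,cv2.COLOR_BGR2HSV)
    def ang(mask,z,rmin,rmax):
        v,u=np.nonzero(mask)
        if len(u)==0: return None
        d=np.c_[(u-K[0,2])/K[0,0],-(v-K[1,2])/K[1,1],-np.ones(len(u))]@P[:3,:3].T
        w=P[:3,3]+d*((z-P[2,3])/d[:,2])[:,None]
        b=(w[:,:2]-C)@np.c_[ex,ey]; r=np.hypot(*b.T); k=(r>rmin)&(r<rmax)
        if k.sum()<8: return None
        m=b[k].mean(0); return int(k.sum()),m.round(4)*1e3,round(float(np.arctan2(m[1],m[0])),3)
    y=(hsv[...,0]>20)&(hsv[...,0]<34)&(hsv[...,1]>150)&(hsv[...,2]>120)
    rd=((hsv[...,0]<6)|(hsv[...,0]>174))&(hsv[...,1]>150)&(hsv[...,2]>90)
    print("stripe",ang(y,z,.01,.055),"red",ang(rd,.09,.0,.02))
E
python3 -c "
from h import *
stripe();show()"
python3 -m crank '{"twist":[[0,0,0],[0,0,0],[0,0,0],[0,0,0],[0,0,0],[0,0,0],[0,0,0],[0,0,0],[0,0,0]],"dp":[[1.3,-2.5,0],[0,0,3],[0,0,3],[0,0,3],[0,0,3],[0,0,3],[0,0,1.5],[0,0,0.8],[0,0,0]],"claw":[1,1,1,1,1,1,1,1,1]}'
python3 -c "
from h import *
stripe('pics/w2.png');show()"
```

```text
stripe (134, array([-29.6,  -7.5]), -2.893) red (22, array([-5.9, -0.5]), -3.051)
t 3.15 bedXYZ mm [ -14.8 -110.9] 236.7 rot to go [ 0.     0.    -0.002] F bed 1.19 0.2 -0.01 w 0.01 q [-0.59  0.31  1.8  -0.    1.03  1.3 ]
t: 3.9
ee_pos: [0.4828, -0.2771, 0.062]
tool_rot: [0.987, -0.158, -0.001, -0.001]
ft_force: [0.1, 0.3, -0.3]
width: 0.006
stripe (179, array([-33.9,  -8.4]), -2.898) red (113, array([-4.3, -0.4]), -3.047)
t 3.95 bedXYZ mm [ -1.6 -85.2] 63.3 rot to go [-0.     0.001 -0.001] F bed -0.17 0.11 -0.01 w 0.0 q [-0.54  0.58  1.87 -0.    0.69  1.35]
```

View pics/w2.png

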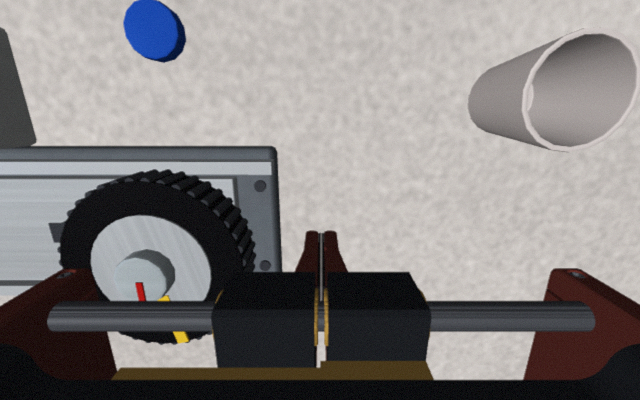

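The ring is at the lower left with its centre near (145,275). The stripe is at (175,320), measured at about 0.2 rad from tight. The finger tips at (320,235) are clear of the rim and standing over the bed's end. Now I'll feel for contact in +Y.

```bash
python3 -m crank '{"twist":[[0,0,0],[0,0,0],[0,0,0],[0,0,0]],"dp":[[0.1,-1,0],[0,-0.6,0],[0,0,0],[0,0,0]],"claw":[1,1,1,1]}' >/dev/null
python3 -c "
from h import *
show()"
python3 -m crank '{"twist":[[0,0,0],[0,0,0],[0,0,0]],"dp":[[0,-0.4,0],[0,0,0],[0,0,0]],"claw":[1,1,1]}' >/dev/null
python3 -c "
from h import *
show()"
python3 -m crank '{"twist":[[0,0,0],[0,0,0],[0,0,0]],"dp":[[0,-0.3,0],[0,0,0],[0,0,0]],"claw":[1,1,1]}' >/dev/null
python3 -c "
from h import *
show()"
```

```text
t 4.28 bedXYZ mm [  0.3 -68.4] 64.7 rot to go [ 0.    -0.002  0.001] F bed 1.05 -0.2 -0.34 w 0.0 q [-0.51  0.58  1.88 -0.    0.69  1.37]
t 4.53 bedXYZ mm [ -0.3 -64.8] 63.9 rot to go [ 0. -0. -0.] F bed 0.54 0.15 -0.14 w 0.01 q [-0.51  0.58  1.88 -0.    0.69  1.38]
t 4.78 bedXYZ mm [ -0.5 -61.9] 63.6 rot to go [-0.  0. -0.] F bed -0.04 -0.15 0.51 w 0.0 q [-0.5   0.58  1.88  0.    0.68  1.39]
```

```bash
for i in 1; do python3 -m crank '{"twist":[[0,0,0],[0,0,0],[0,0,0]],"dp":[[0,-0.2,0],[0,0,0],[0,0,0]],"claw":[1,1,1]}' >/dev/null; python3 -c "
from h import *
show()"; done
python3 -m crank '{"twist":[[0,0,0],[0,0,0],[0,0,0]],"dp":[[0,-0.2,0],[0,0,0],[0,0,0]],"claw":[1,1,1]}' >/dev/null; python3 -c "
from h import *
show()"
python3 -m crank '{"twist":[[0,0,0],[0,0,0],[0,0,0]],"dp":[[0,-0.2,0],[0,0,0],[0,0,0]],"claw":[1,1,1]}' >/dev/null; python3 -c "
from h import *
show();stripe('pics/w3.png')"
```

```text
t 5.03 bedXYZ mm [ -0.4 -59.9] 63.6 rot to go [-0.  0. -0.] F bed 0.25 -0.1 0.43 w 0.0 q [-0.5   0.58  1.88  0.    0.68  1.39]
t 5.28 bedXYZ mm [ -0.4 -57.9] 63.7 rot to go [-0.  0. -0.] F bed -0.55 0.33 0.17 w 0.01 q [-0.49  0.58  1.88  0.    0.68  1.39]
t 5.53 bedXYZ mm [ -0.3 -55.9] 63.7 rot to go [ 0. -0. -0.] F bed 0.15 0.19 0.62 w 0.01 q [-0.49  0.58  1.88 -0.    0.68  1.4 ]
stripe None red (97, array([-4. , -0.3]), -3.06)
```

View pics/w3.png

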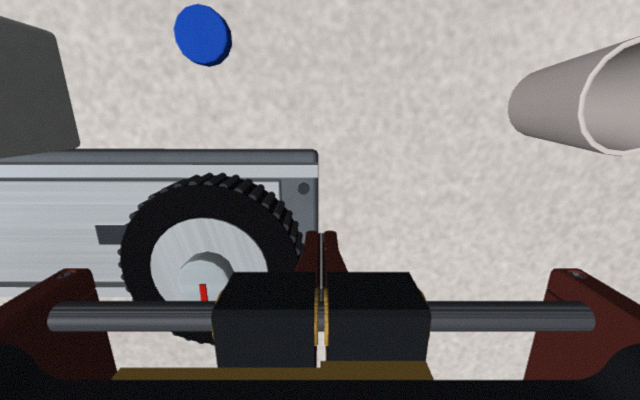

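The rim's right edge at (300,245) is nearly at the finger at (310,245), with no contact force yet. The gripper hides the stripe from this side.

```bash
python3 -m crank '{"twist":[[0,0,0],[0,0,0],[0,0,0]],"dp":[[0,-0.2,0],[0,0,0],[0,0,0]],"claw":[1,1,1]}' >/dev/null; python3 -c "
from h import *
show()"
python3 -m crank '{"twist":[[0,0,0],[0,0,0],[0,0,0]],"dp":[[0,-0.2,0],[0,0,0],[0,0,0]],"claw":[1,1,1]}' >/dev/null; python3 -c "
from h import *
show()"
```

```text
t 5.83 bedXYZ mm [ -0.3 -54.1] 63.8 rot to go [ 0. -0. -0.] F bed -0.76 -2.25 0.47 w 0.01 q [-0.49  0.58  1.88 -0.    0.68  1.4 ]
t 6.08 bedXYZ mm [ -0.3 -52.1] 63.7 rot to go [ 0. -0. -0.] F bed 0.16 -5.23 0.69 w 0.0 q [-0.48  0.58  1.88 -0.    0.68  1.4 ]
```

Contact is at Y ≈ -56, about 5 N at 4 mm of give, which matches the 0.8 mm/N given. Now I'll roll anticlockwise, one quadrant per call.

```bash
python3 -m crank '{"twist":[[0,0,0],[0,0,0],[0,0,0],[0,0,0],[0,0,0],[0,0,0],[0,0,0],[0,0,0]],"dp":[[1,0,0],[1.15,-0.15,0],[1.08,-0.45,0],[0.92,-0.7,0],[0.7,-0.92,0],[0.45,-1.08,0],[0.15,-1.15,0],[0,0,0]],"claw":[1,1,1,1,1,1,1,1]}' >/dev/null; python3 -c "
from h import *
show();stripe('pics/w4.png');show()"
```

```text
t 6.75 bedXYZ mm [55.7 -5.9] 63.9 rot to go [-0.    -0.003  0.001] F bed 4.06 -1.01 -0.46 w 0.0 q [-0.39  0.63  1.77  0.    0.74  1.49]
stripe (14, array([25.6, -8.2]), -0.311) red None
t 6.8 bedXYZ mm [55.3 -6.5] 63.9 rot to go [-0.    -0.002  0.001] F bed 5.45 1.11 -1.08 w 0.0 q [-0.39  0.63  1.77  0.    0.74  1.49]
```

View pics/w4.png

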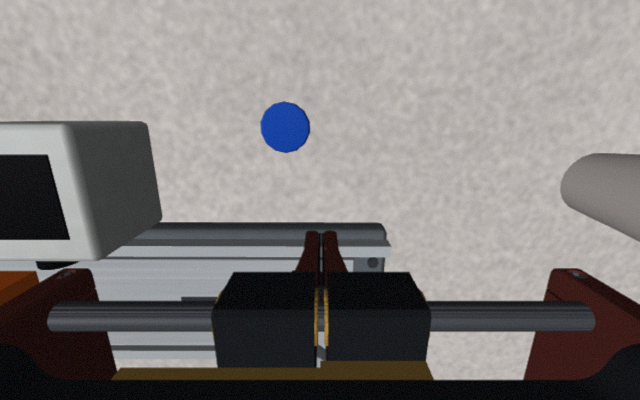

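Here the gripper hides the ring completely; only the cap at (285,127) and the photometer show. Contact is about 5 N as planned. I'll check whether another camera sees the stripe.

Run:
```python
from h import *
a=camera("side")["color"][200:300,260:380];b=camera("top")["color"][170:250,330:430]
cv2.imwrite("pics/sb.png",np.hstack([cv2.resize(a,(480,400),interpolation=2),cv2.resize(b,(320,400) ,interpolation=2)]))
```

```text
(no output)
```

View pics/sb.png

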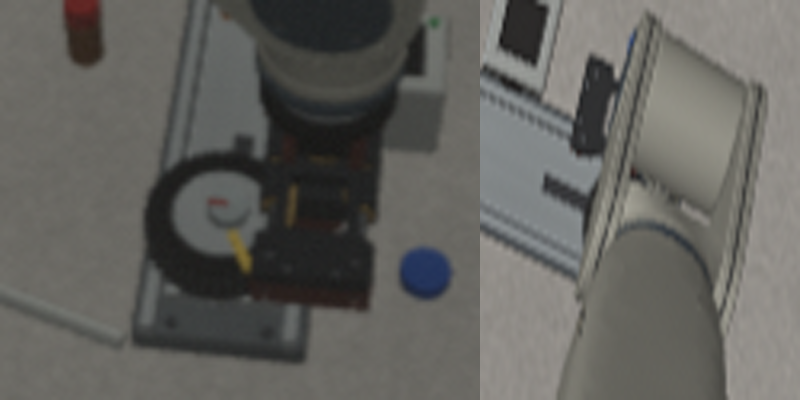

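The side camera (left crop) shows the stripe at (238,250). It has turned from robot-side to roughly bed −Y, about 1.7 rad. I'll measure it from the side camera.

```bash
cat >> h.py <<'E'
def sstripe(z=0.0795,fn=None):
    c=camera("side"); im=c["color"]; K=c["K"];P=c["pose"]
    if fn: cv2.imwrite(fn,cv2.resize(im[200:300,260:380],(480,400),interpolation=2))
    hsv=cv2.cvtColor(im,cv2.COLOR_BGR2HSV)
    m=(hsv[...,0]>17)&(hsv[...,0]<34)&(hsv[...,1]>100)&(hsv[...,2]>60)
    v,u=np.nonzero(m)
    d=np.c_[(u-K[0,2])/K[0,0],-(v-K[1,2])/K[1,1],-np.ones(len(u))]@P[:3,:3].T
    w=P[:3,3]+d*((z-P[2,3])/d[:,2])[:,None]
    b=(w[:,:2]-C)@np.c_[ex,ey]; r=np.hypot(*b.T); k=(r>.018)&(r<.05)
    if k.sum()<3: print("side stripe none",k.sum()); return
    mm=b[k].mean(0); a=np.arctan2(mm[1],mm[0]); print("side stripe n",k.sum(),(mm*1e3).round(1),"ring mod 2pi:",round(float((a-np.pi)%(2*np.pi)),2))
E
python3 -c "
from h import *
sstripe()"
python3 -m crank '{"twist":[[0,0,0],[0,0,0],[0,0,0],[0,0,0],[0,0,0],[0,0,0],[0,0,0],[0,0,0],[0,0,0]],"dp":[[0,-0.8,0],[0,-0.8,0],[-0.15,-1.15,0],[-0.45,-1.08,0],[-0.7,-0.92,0],[-0.92,-0.7,0],[-1.08,-0.45,0],[-1.15,-0.15,0],[0,0,0]],"claw":[1,1,1,1,1,1,1,1,1]}' >/dev/null; python3 -c "
from h import *
show();sstripe(fn='pics/s5.png');show()"
```

```text
side stripe n 31 [ 19.1 -16.8] ring mod 2pi: 2.42
t 7.7 bedXYZ mm [ 6.9 53.7] 63.6 rot to go [-0.001  0.003 -0.001] F bed 1.04 5.42 1.61 w 0.0 q [-0.29  0.58  1.88  0.    0.69  1.59]
side stripe none 0
t 7.75 bedXYZ mm [ 7.8 53.6] 63.8 rot to go [-0.001  0.002 -0.001] F bed 0.29 5.3 1.66 w 0.0 q [-0.29  0.58  1.87  0.    0.69  1.59]
```

View pics/s5.png

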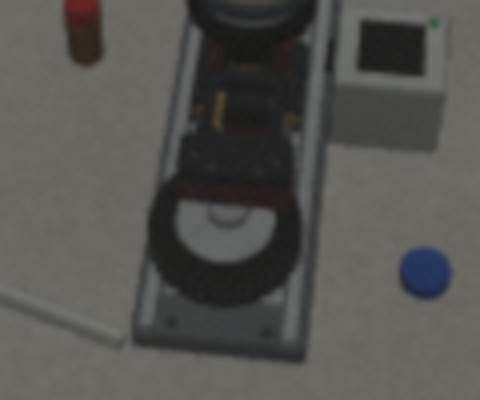

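The ring top is visible at (228,225), but the gripper hides the stripe in the upper half, which fits the predicted +X+Y direction. Contact is steady at 5.3 N, so I'll continue to the robot side.

```bash
python3 -m crank '{"twist":[[0,0,0],[0,0,0],[0,0,0],[0,0,0],[0,0,0],[0,0,0],[0,0,0],[0,0,0],[0,0,0]],"dp":[[-1,0,0],[-1,0,0],[-1.15,0.15,0],[-1.08,0.45,0],[-0.92,0.7,0],[-0.7,0.92,0],[-0.45,1.08,0],[-0.15,1.15,0],[0,0,0]],"claw":[1,1,1,1,1,1,1,1,1]}' >/dev/null; python3 -c "
from h import *
show();stripe('pics/w6.png');show();sstripe(fn='pics/s6.png')"
```

```text
t 8.5 bedXYZ mm [-56.2   6.6] 63.4 rot to go [ 0.     0.002 -0.002] F bed -3.68 0.68 0.56 w 0.01 q [-0.38  0.52  2.02 -0.    0.61  1.51]
stripe (670, array([-27.7,   6.5]), 2.909) red (162, array([-5.6, -0.2]), -3.104)
t 8.55 bedXYZ mm [-55.9   7.1] 63.4 rot to go [ 0.     0.002 -0.003] F bed -3.99 -0.39 0.18 w 0.01 q [-0.38  0.52  2.01 -0.    0.61  1.51]
side stripe n 17 [-27.6   9.3] ring mod 2pi: 5.96
```

View pics/w6.png

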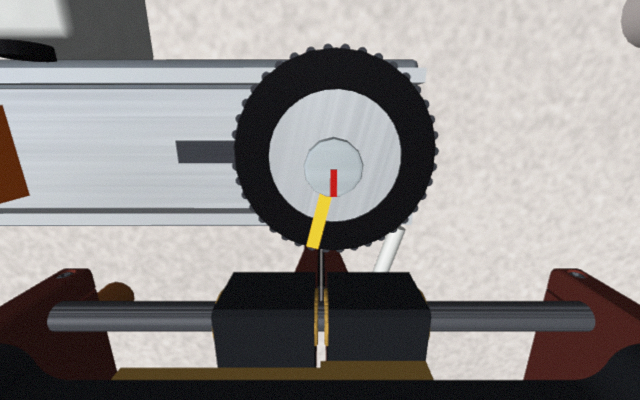

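The wrist picture shows the ring fully at (335,150), the red line at (333,183) and the stripe from (323,200) to (313,245). The stripe is about 0.2 rad short of the red line after one loop, so the ring is at about 6.06 rad, up from about 0.24 and close to the 5.9 predicted. There was no slip, so I'll start the second loop.

```bash
python3 -m crank '{"twist":[[0,0,0],[0,0,0],[0,0,0],[0,0,0],[0,0,0],[0,0,0],[0,0,0],[0,0,0],[0,0,0]],"dp":[[0,0.8,0],[0,0.8,0],[0.15,1.15,0],[0.45,1.08,0],[0.7,0.92,0],[0.92,0.7,0],[1.08,0.45,0],[1.15,0.15,0],[0,0,0]],"claw":[1,1,1,1,1,1,1,1,1]}' >/dev/null; python3 -c "
from h import *
show();stripe('pics/w7.png');sstripe(fn='pics/s7.png')"
```

```text
t 9.35 bedXYZ mm [ -6.1 -53.3] 64.3 rot to go [ 0.001 -0.005 -0.001] F bed -0.55 -3.42 0.7 w 0.0 q [-0.49  0.57  1.9  -0.    0.67  1.4 ]
stripe (650, array([  3.8, -27.9]), -1.436) red (130, array([-5.1, -0.3]), -3.083)
side stripe n 6 [-31.4 -34.3] ring mod 2pi: 0.83
```

View pics/s7.png

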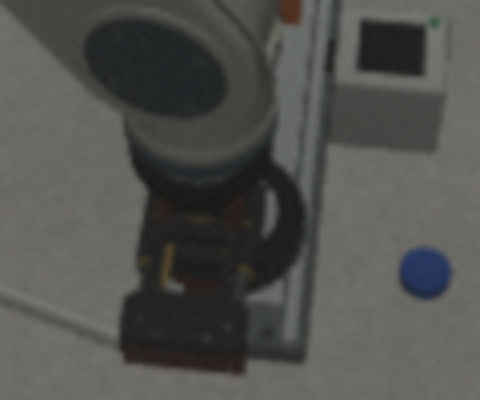

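The side camera shows only the gripper over the ring. The wrist camera has the stripe clear (650 px) at −1.44 rad, so the ring is at 7.99 rad, where the prediction was 7.96. I'll continue.

```bash
python3 -m crank '{"twist":[[0,0,0],[0,0,0],[0,0,0],[0,0,0],[0,0,0],[0,0,0],[0,0,0],[0,0,0],[0,0,0]],"dp":[[1,0,0],[1,0,0],[1.15,-0.15,0],[1.08,-0.45,0],[0.92,-0.7,0],[0.7,-0.92,0],[0.45,-1.08,0],[0.15,-1.15,0],[0,0,0]],"claw":[1,1,1,1,1,1,1,1,1]}' >/dev/null; python3 -c "
from h import *
show();stripe('pics/w8.png');sstripe(fn='pics/s8.png')"
```

```text
t 10.2 bedXYZ mm [55.4 -4.8] 64.0 rot to go [-0.001 -0.002  0.001] F bed 4.43 -1.7 -0.59 w 0.0 q [-0.39  0.63  1.77  0.    0.74  1.49]
stripe (10, array([24.9, -7.3]), -0.284) red None
side stripe n 15 [33.5 13.4] ring mod 2pi: 3.52
```

```bash
python3 -m crank '{"twist":[[0,0,0],[0,0,0],[0,0,0],[0,0,0],[0,0,0],[0,0,0],[0,0,0],[0,0,0],[0,0,0]],"dp":[[0,-0.8,0],[0,-0.8,0],[-0.15,-1.15,0],[-0.45,-1.08,0],[-0.7,-0.92,0],[-0.92,-0.7,0],[-1.08,-0.45,0],[-1.15,-0.15,0],[0,0,0]],"claw":[1,1,1,1,1,1,1,1,1]}' >/dev/null; python3 -c "
from h import *
show();stripe('pics/w9.png');sstripe(fn='pics/s9.png')"
```

```text
t 11.05 bedXYZ mm [ 6.7 54. ] 63.5 rot to go [-0.001  0.003 -0.   ] F bed 0.98 5.74 2.43 w 0.01 q [-0.29  0.58  1.88  0.    0.69  1.6 ]
stripe (10, array([-17. ,  49.9]), 1.899) red (20, array([-0.4,  0.2]), 2.756)
side stripe none 0
```

View pics/w9.png

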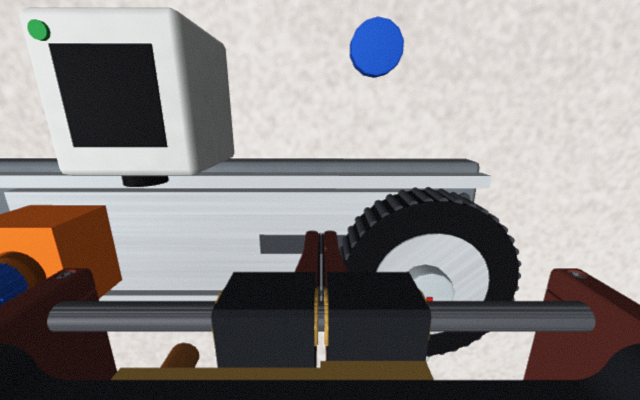

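The ring's visible top at (440,260) shows no stripe, which fits the predicted 11.9 rad with the stripe behind the gripper, towards the robot and left. I'll do the last part-quadrant, aiming for about 13.0 rad.

```bash
python3 -m crank '{"twist":[[0,0,0],[0,0,0],[0,0,0],[0,0,0],[0,0,0],[0,0,0]],"dp":[[-1,0,0],[-1,0,0],[-1.15,0.15,0],[-1.08,0.45,0],[-0.92,0.7,0],[0,0,0]],"claw":[1,1,1,1,1,1]}' >/dev/null; python3 -c "
from h import *
show();stripe('pics/w10.png');sstripe(fn='pics/s10.png')"
```

```text
t 11.65 bedXYZ mm [-45.2  39.6] 63.3 rot to go [-0.     0.005 -0.001] F bed -0.99 3.37 1.75 w 0.0 q [-0.32  0.53  1.99  0.    0.63  1.57]
stripe (648, array([-27.1, -14.5]), -2.649) red (169, array([-5.4,  0.1]), 3.132)
side stripe n 32 [-29.9 -13.2] ring mod 2pi: 0.42
```

View pics/w10.png

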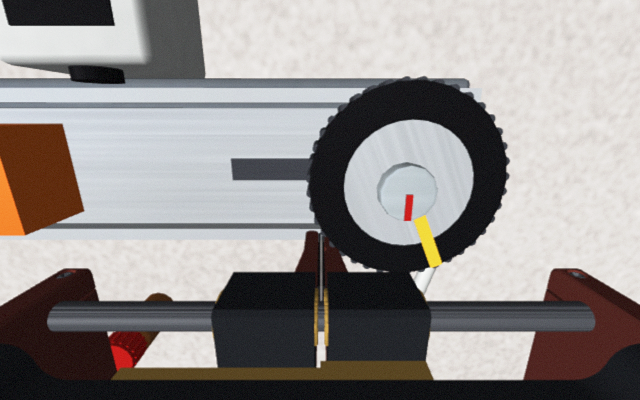

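The ring is at (408,170) and the stripe, from (420,220) to (435,262), is now past the red line at (408,208). Wrist and side cameras both give 0.40–0.45 rad past two turns, so the ring is at about 12.97 rad, having started at about 0.24. That is 2.03 turns. Next I'll back off, rise, and go beyond the push face.

```bash
python3 -m crank '{"twist":[[0,0,0],[0,0,0],[0,0,0],[0,0,0],[0,0,0],[0,0,0]],"dp":[[-1,-1,0],[-1,-1,0],[0,0,-3],[0,0,-3],[0,0,-3],[0,0,0]],"claw":[1,1,1,1,1,1]}' >/dev/null; python3 -c "
from h import *
show();stripe('pics/w11.png');sstripe()"
python3 -m crank '{"twist":[[0,0,0],[0,0,0],[0,0,0],[0,0,0],[0,0,0],[0,0,0],[0,0,0],[0,0,0],[0,0,0]],"dp":[[0,-3.6,0],[0,-3.6,0],[0,-3.6,0],[0,-3.6,0],[0,-3.6,0],[0,-3.6,0],[3,0,0],[3,0,0],[0,0,0]],"claw":[1,1,1,1,1,1,1,1,1]}' >/dev/null
python3 - <<'E'
from h import *
show();cv2.imwrite('pics/w12.png',camera("wrist")["color"])
for n in ["wrist","side"]:
  if n=="side":camera(n)
  for l in ["push_face","sample_center"]:
    for m in mark_of(l,n)[:1]: print(n,l,(bed(m["point"])*1e3).round(1),m["point"][2],round(m["p"],2))
E
```

```text
t 12.25 bedXYZ mm [-59.4  61.2] 158.2 rot to go [-0.    -0.008  0.001] F bed 1.47 0.38 0.32 w 0.01 q [-0.27  0.34  1.99 -0.    0.81  1.61]
stripe (275, array([-28.1, -12.2]), -2.731) red (53, array([-5.8, -0. ]), -3.141)
side stripe n 29 [-31.3 -11.2] ring mod 2pi: 0.34
t 13.1 bedXYZ mm [  1.5 277.7] 152.3 rot to go [-0.    -0.002  0.001] F bed -0.02 -0.63 -0.3 w 0.01 q [ 0.09  0.5   1.74 -0.    0.91  1.98]
wrist push_face [ -3.3 244.2] 0.0499 0.59
wrist sample_center [  1.4 219.8] 0.0686 0.88
side push_face [  1.6 245.7] 0.0508 0.91
side sample_center [  1.  223.3] 0.0638 0.5
```

View pics/w12.png

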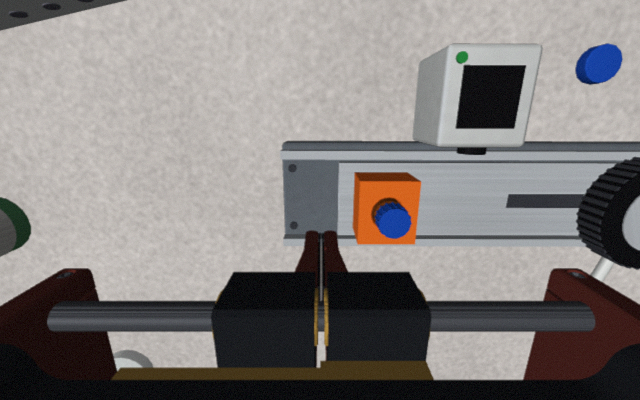

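The holder is at (387,208) with the vial standing in it, and the fingers are beyond its outer end with clear space between. With the ring released, it reads 0.34–0.41 rad past two turns. I'll descend and push.

```bash
python3 -m crank '{"twist":[[0,0,0],[0,0,0],[0,0,0],[0,0,0],[0,0,0],[0,0,0],[0,0,0],[0,0,0]],"dp":[[-0.1,0,3],[0,0,3],[0,0,2.4],[0,0,0.8],[0,1,0],[0,0.6,0],[0,0.3,0],[0,0,0]],"claw":[1,1,1,1,1,1,1,1]}' >/dev/null; python3 -c "
from h import *
show()"
python3 -m crank '{"twist":[[0,0,0],[0,0,0],[0,0,0],[0,0,0],[0,0,0],[0,0,0],[0,0,0],[0,0,0],[0,0,0],[0,0,0]],"dp":[[0,0.2,0],[0,0.2,0],[0,0.2,0],[0,0.3,0],[0,0.3,0],[0,0.3,0],[0,0.3,0],[0,0.3,0],[0,0.3,0],[0,0.3,0]],"claw":[1,1,1,1,1,1,1,1,1,1]}' >/dev/null; python3 -c "
from h import *
show()"
```

```text
t 14.07 bedXYZ mm [ -1.8 256.3] 63.3 rot to go [-0.001 -0.002 -0.002] F bed -0.24 -0.07 0.82 w 0.01 q [ 0.06  0.62  1.8  -0.    0.73  1.95]
t 14.9 bedXYZ mm [ -2.7 229.7] 61.6 rot to go [-0. -0. -0.] F bed 0.37 3.23 1.68 w 0.01 q [ 0.02  0.61  1.82 -0.    0.71  1.91]
```

```bash
python3 -m crank '{"twist":[[0,0,0],[0,0,0],[0,0,0],[0,0,0],[0,0,0],[0,0,0],[0,0,0],[0,0,0],[0,0,0],[0,0,0]],"dp":[[0,0.3,0],[0,0.4,0],[0,0.4,0],[0,0.4,0],[0,0.4,0],[0,0.4,0],[0,0.4,0],[0,0.4,0],[0,0.3,0],[0,0.2,0]],"claw":[1,1,1,1,1,1,1,1,1,1]}' >/dev/null; python3 -c "
from h import *
show()"
python3 -m crank '{"twist":[[0,0,0],[0,0,0],[0,0,0],[0,0,0]],"dp":[[0,0.2,0],[0,0.2,0],[0,0.1,0],[0,0,0]],"claw":[1,1,1,1]}' >/dev/null; python3 -c "
from h import *
show()"
python3 -m crank '{"twist":[[0,0,0],[0,0,0],[0,0,0]],"dp":[[0,0.1,0],[0,0.1,0],[0,0,0]],"claw":[1,1,1]}' >/dev/null; python3 -c "
from h import *
show()"
```

```text
t 15.73 bedXYZ mm [ -2.8 193.6] 61.6 rot to go [ 0.     0.    -0.001] F bed 1.79 2.21 0.28 w 0.0 q [-0.04  0.6   1.85 -0.    0.7   1.85]
t 16.07 bedXYZ mm [ -3.1 188.7] 61.6 rot to go [ 0.     0.001 -0.   ] F bed 0.02 0.74 0.15 w 0.01 q [-0.05  0.6   1.85 -0.    0.7   1.84]
t 16.32 bedXYZ mm [ -3.1 186.9] 61.6 rot to go [ 0.     0.001 -0.   ] F bed 0.94 1.26 0.71 w 0.01 q [-0.05  0.59  1.85 -0.    0.7   1.83]
```

```bash
python3 -m crank '{"twist":[[0,0,0],[0,0,0],[0,0,0]],"dp":[[0,0.1,0],[0,0.1,0],[0,0,0]],"claw":[1,1,1]}' >/dev/null; python3 -c "
from h import *
show()"
python3 -m crank '{"twist":[[0,0,0],[0,0,0]],"dp":[[0,0.1,0],[0,0,0]],"claw":[1,1]}' >/dev/null; python3 -c "
from h import *
show()"
python3 -m crank '{"twist":[[0,0,0],[0,0,0]],"dp":[[0,0.1,0],[0,0,0]],"claw":[1,1]}' >/dev/null; python3 -c "
from h import *
show()"
```

```text
t 16.57 bedXYZ mm [ -3.1 185.4] 61.6 rot to go [-0.001  0.001 -0.001] F bed -1.0 5.67 -0.45 w 0.01 q [-0.06  0.59  1.85  0.    0.7   1.83]
t 16.73 bedXYZ mm [ -3.1 185.3] 61.6 rot to go [-0.002  0.    -0.001] F bed -1.67 11.52 -1.42 w 0.0 q [-0.06  0.59  1.85  0.    0.7   1.83]
t 16.9 bedXYZ mm [ -3.1 185.3] 61.6 rot to go [-0.003  0.    -0.002] F bed -2.19 16.54 -1.81 w 0.01 q [-0.06  0.59  1.85  0.    0.7   1.83]
```

The holder has met a hard stop: the force climbed to 16.5 N with no further motion. I'll back off, rise and check.

```bash
python3 -m crank '{"twist":[[0,0,0],[0,0,0],[0,0,0],[0,0,0],[0,0,0],[0,0,0],[0,0,0],[0,0,0],[0,0,0],[0,0,0]],"dp":[[0,-0.3,0],[0,-1,0],[0,-2,0],[0,-2,0],[0,-1,-2],[0,0,-3],[0,0,-3],[0,0,-3],[0,0,-3],[0,0,0]],"claw":[1,1,1,1,1,1,1,1,1,1]}' >/dev/null
python3 - <<'E'
from h import *
show();stripe()
for n in ["wrist","side"]:
  cv2.imwrite(f'pics/{n}13.png',camera(n)["color"])
  for l in ["ring_center","push_face","holder","sample_center","spare_center","cap","pen","beaker","bottle","dish"]:
    for m in mark_of(l,n)[:1]: print(n,l,(bed(m["point"])*1e3).round(1),np.round(m["point"],3),round(m["p"],2))
sstripe()
E
```

```text
t 17.73 bedXYZ mm [1.000e-01 2.473e+02] 207.5 rot to go [-0.003 -0.008 -0.   ] F bed 1.22 0.39 1.24 w 0.0 q [ 0.04  0.4   1.74 -0.    0.99  1.93]
stripe (158, array([-29. , -12.7]), -2.73) red (34, array([-5.6,  0. ]), 3.135)
wrist ring_center [-0.   1.7] [ 0.512 -0.195  0.065] 0.68
wrist push_face [ -2.3 171.7] [ 0.563 -0.033  0.053] 0.7
wrist holder [-1.000e-01  1.488e+02] [ 0.558 -0.056  0.048] 0.95
wrist sample_center [  1.1 151.9] [ 0.56  -0.053  0.067] 0.7
wrist spare_center [-120.5  178.4] [0.453 0.01  0.032] 0.59
wrist cap [122.5  21. ] [ 0.635 -0.215 -0.001] 0.84
wrist pen [-124.3  -37.6] [ 0.382 -0.194 -0.   ] 0.58
wrist bottle [-35.  628.6] [0.674 0.411 0.004] 0.69
wrist dish [-237.8  528.4] [0.45  0.379 0.003] 0.94
side ring_center [-0.7  2.6] [ 0.512 -0.194  0.07 ] 0.64
side push_face [  4.6 174.1] [ 0.57  -0.033  0.053] 0.82
side holder [  0.9 150.7] [ 0.56  -0.054  0.05 ] 0.85
side sample_center [ -0.9 150.2] [ 0.558 -0.054  0.064] 0.64
side spare_center [-125.5  179.4] [0.448 0.013 0.032] 0.64
side cap [126.1  16.9] [ 0.637 -0.22   0.003] 0.42
side pen [-119.1  -37.4] [ 0.387 -0.195  0.001] 0.49
side beaker [  83.6 -208.7] [ 0.526 -0.421  0.004] 0.9
side bottle [-3.4  5.3] [ 0.51  -0.191  0.07 ] 0.31
side dish [-240.8  530.7] [ 0.448  0.382 -0.001] 0.77
side stripe n 29 [-31.3 -11.2] ring mod 2pi: 0.34
```

View pics/wrist13.png

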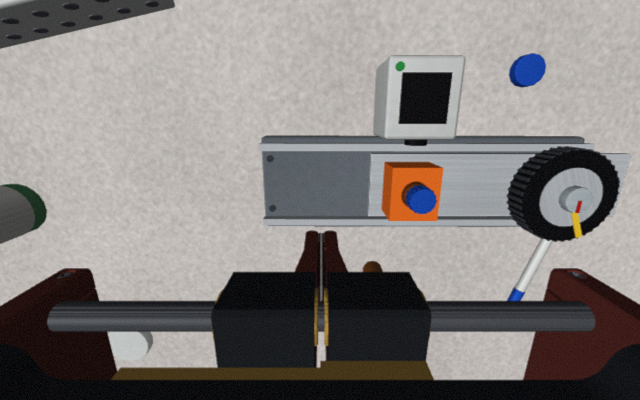

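View pics/side13.png

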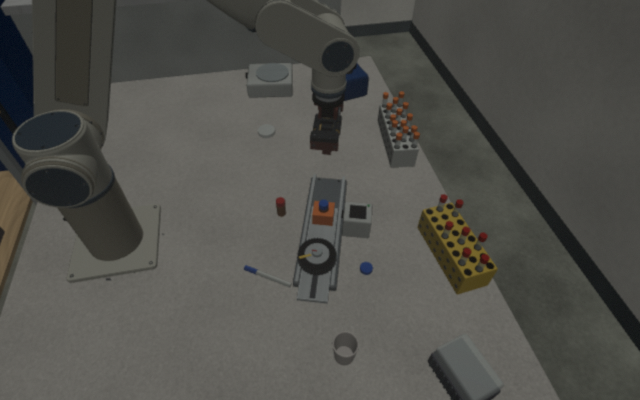

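The holder, at (412,190) in the wrist view and (324,212) in the side view, is beside the photometer. The blue-capped vial stands in it and the other items are unmoved. As a last check, I'll run the side-camera measurement on the first picture and compare the start angle.

Run:
```python
import h,cv2
c=h.camera("side"); a=dict(c)
for f in ["side0","side13"]:
    a["color"]=cv2.imread(f"pics/{f}.png"); h.camera=lambda n:a; h.sstripe()
h.show()
```

```text
side stripe n 30 [-33.3  -5.7] ring mod 2pi: 0.17
side stripe n 29 [-31.3 -11.2] ring mod 2pi: 0.34
t 18.98 bedXYZ mm [ -2.8 246.1] 201.7 rot to go [-0. -0. -0.] F bed 0.7 -0.49 -0.74 w 0.0 q [0.04 0.41 1.74 0.   0.99 1.93]
```

The stripe gained 0.17 rad on both cameras over two complete turns, so the ring has turned about 2.03 turns. I'm handing in.

```bash
python3 -c "
from bench import manip
print(manip.hand_in())"
```

```text
the job is handed in; nothing more can be done
None
```

The job is done and handed in at about 19 s on the robot's clock; the hand-in reports no verdict.

- **Ring:** I rolled the closed fingertips anticlockwise along the rim at about 3–6 N. The ring went from about 0.2 rad to about 12.9–13.0 rad. The wrist and side cameras read slightly different absolute angles, but both show a gain of two turns plus about 0.17 rad, roughly 2.03 turns.
- **Turn count:** The stripe was out of sight for part of each loop, so the count also rests on the predicted rolling. It matched every time the stripe could be seen, with no slip.
- **Slide:** Only after that did I push the orange holder. It met a hard stop, with the force rising to about 16.5 N and no further movement. The cameras then put the holder 149–151 mm from the ring axis, against 150 mm when home.
- **Vial and bench:** The blue-capped vial is still standing in the holder. The spare vial, cap, pen, dish, bottle and beaker all read within a few millimetres of where they started. The side camera gave one low-confidence false hit for the bottle at the ring, and the wrist camera places the bottle correctly.
- **Finish:** The gripper ended about 0.2 m above the table, clear of everything, with only sensor noise on the force reading.

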